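Change over the chamber gas at the microscope bench

TASK

Change over the gas supply of the microscope chamber: first close the blue-handled valve completely, and only then open the green-handled valve to the notch nearest its red flag. A valve turns only while the pocket at its lever's end is pressed down; leave both levers sprung up and locked in their notches, do not force them (never more than about 45 N), and leave the other things on the bench where they are.

Things in the scene. Friction and masses are not known exactly. Their poses are not given: they have to be found in the camera images.
- blue_hub (a point): blue-handled valve's turning axis, at the lever's height, 62 mm above the bench; fixed to the valve body. Its z axis is up, its -x axis is the direction in which the lever points when the valve is closed, its -y axis that in which it points when fully open. Notched steel quadrant above the lever (75 to 80 mm above the bench, out to 74 mm from the axis), brass centre cap up to 89 mm
- blue_turn (a joint): opening angle of the blue-handled valve, rad: 0 = closed, 1.571 = fully open; grows counter-clockwise seen from above. It turns only while its lever is pressed down; about 2 N sideways at the pocket then moves it
- blue_lever (a joint): how far the blue lever is pressed down about the hub, rad: 0 = fully up (locked in a notch), 0.17 = hard stop; below about 0.145 the locking blade still catches the teeth. A spring resists: at the pocket about 6 N to start and 10 N at the stop. Friction in the locking teeth may add some N
- blue_pocket (a point): centre of the pocket floor at the end of the blue lever, 132 mm from the turning axis. The pocket is a flat pad 48 mm long (along the lever) and 42 mm wide between two upright cheeks that stand 12 mm above the floor, 5 mm thick, along the lever; open at its ends and top. Floor 66 mm above the bench when the lever is up, about 22 mm lower when pressed to the stop
- green_hub (a point): green-handled valve's turning axis, at the lever's height, 62 mm above the bench; fixed to the valve body. Its z axis is up, its -x axis is the direction in which the lever points when the valve is closed, its -y axis that in which it points when fully open. Notched steel quadrant above the lever (75 to 80 mm above the bench, out to 74 mm from the axis), brass centre cap up to 89 mm
- green_turn (a joint): opening angle of the green-handled valve, rad: 0 = closed, 1.571 = fully open; grows counter-clockwise seen from above. It turns only while its lever is pressed down; about 2 N sideways at the pocket then moves it. Its yellow blade stands up between the quadrant's teeth; notches lie every pi/16 rad (11.25 degrees) from 0 to 1.571 on both valves; in a notch the lever has about 0.02 rad of play either way, and if let go near a notch it springs up and centres itself
- green_lever (a joint): how far the green lever is pressed down about the hub, rad: 0 = fully up (locked in a notch), 0.17 = hard stop; below about 0.145 the locking blade still catches the teeth. A spring resists: at the pocket about 6 N to start and 10 N at the stop. Friction in the locking teeth may add some N
- green_pocket (a point): centre of the pocket floor at the end of the green lever, 132 mm from the turning axis. The pocket is a flat pad 48 mm long (along the lever) and 42 mm wide between two upright cheeks that stand 12 mm above the floor, 5 mm thick, along the lever; open at its ends and top. Floor 66 mm above the bench when the lever is up, about 22 mm lower when pressed to the stop
- green_flag (a joint): opening angle at which the red flag on the green valve's quadrant points, rad, same zero and sense as green_turn; the flag is fixed during the job and generally lies between two notches
- green_flag_tip (a point): outer tip of the red flag (a red strip 48 mm long and 9 mm wide with a small red post, lying on the quadrant), 79 mm from the turning axis, 84 mm above the bench
- dish_mid (a point): bystander, to be left alone: clear open petri dish, 90 mm wide, 16 mm tall; its centre, half-way up
- slidebox_mid (a point): bystander, to be left alone: yellow and black slide box, 100 x 75 x 26 mm; its centre, half-way up
- tiprack_mid (a point): bystander, to be left alone: blue open rack, 120 x 85 x 50 mm; its centre, half-way up
- bottle_mid (a point): bystander, to be left alone: amber bottle, 64 mm wide, 150 mm tall; its centre, half-way up
- jar_mid (a point): bystander, to be left alone: white jar with red cap, 70 mm wide, 80 mm tall; its centre, half-way up
- driver_mid (a point): bystander, to be left alone: screwdriver with a red handle, 170 mm long, lying; near its middle

How it is judged:
By the outcome, as a careful person would: the job done as asked, in the order asked, and still so for the second after the job is handed in, with the robot touching nothing.
It also fails if it takes over 58 s, if anything falls off the work surface, if the arm or the gripper's body presses on something with over 40 N, if the wrist force passes 120 N, or if a joint passes its speed limit or range.

ROBOT

A 6-joint arm with a two-finger parallel gripper is mounted at the origin on the work surface. World frame = base frame: x ahead of the robot, y to its left, z up, the work surface at z = 0. Lengths are in m, angles in degrees, forces in N, time in s.
With the tool pointing down it reaches from about 0.3 to 0.75 m from the base axis. Payload 8.5 kg.
Tool frame: the origin (TCP) lies on the centre line of the jaws, within the pads' length; the fingertips stand 19 mm ahead of it and the grasp point (between the pads) is the TCP (env.tcp_to_tips is the z of the fingertips in the tool frame, in m); z points along the fingers, y is the line along which they close (so a half turn about z gives the same grasp; the last joint's range is limited). The gripper opens to 85 mm and grips with 20 to 120 N. Pads are 22 mm wide; open, the fingers measure 114 mm over their backs; the gripper's body (76 mm by 85 mm) begins 54 mm behind the grasp point. The pads swing forward as they close: fully open they stand 13 mm farther back than shut.
Start: joints at [56.19, 21.807, 74.336, -0, 83.858, -12.336], TCP at [0.201, 0.512, 0.25] pointing down, gripper open.
Joint ranges: [-178.18, 178.18], [-50.72, 133.34], [12.68, 142.11], [-81.47, 261.47], [9.98, 163.14], [-165.26, 165.26]. Speed limits (degrees/s): [136.94, 136.94, 180, 180, 180, 180].

INTERFACE

Orientations are given as a 3x3 rotation matrix whose columns are the frame's x, y, z axes.
In Python, from rig import env gives the robot as it stands.
- The arm moves only by the tool servo_tool, never from a script. Its argument "steps" is a list of rows, each an object of numbers: "tx", "ty", "tz": the shift along the world's x, y, z in cm; "yaw": the turn about the world's z in degrees; "claw": the finger opening in cm, from 0 to 8.54. In form: [{"tx": .., "ty": .., "tz": .., "yaw": .., "claw": ..}, ...]. A call has 1 to 20 rows; each row shifts and turns the commanded pose from where the row before left it; what a row does not reach is not made up. A row lasts 1/10 s, in which the tool goes at most 50 mm and 8.59 degrees, less where a joint would pass 70% of its speed; a pose out of reach is approached as far as the arm can. A call with a gripper value outside its range is refused whole. The fingers move at their own pace and stop on an object; "newtons" is the grip in N (left out, the last holds). Time passes only in rows, so rows that do not move let the fingers close. It gives the time, the measured TCP pose, the force, the opening and the grip force at its end, in the units of the state.
- env.observe(): the state, without advancing time (a new reading comes with each control period).
- env.get_image(name): name is "scene" or "top" or "wrist"; returns (picture, depth): 420x560x3 uint8, red, green, blue; 420x560 float32, m along the optical axis (not along the pixel's ray), 0 where there is no reading.
- env.camera_model(name): a dict with "fovy" (degrees; the focal length in pixels is half the picture's height over the tangent of half this angle, whatever the lens; pixels are square), "cx", "cy" (the principal point, pixels), "dist_coeffs" ([k1, k2, p1, p2, k3] as OpenCV has them; the pictures are not rectified), "T" (4x4, takes a point from camera to world coordinates). Camera axes: x right, y down, z forward; pixel columns grow to the right and rows downward; lengths in m; the calibration is good to about 2 mm. A picture is of the moment at which its call begins: read the wrist's pose just before it. camera_model takes no time and is no camera call; for the wrist camera it gives the pose at the moment of the call.
- env.close_job(): hands the job in; it is judged then, once.
The state is a dict: "time_s": time; "q": joint angles; "qvel": joint speeds; "joint_efforts": joint torques, N m; "position": TCP position; "tool_rot": TCP orientation; "ft_force": force on the tool from outside, world axes, zero at the start; "wrist_torque": the same for the moment, N m; "grip_width": finger opening in m; "gripper_force": force on a finger pad.
Only numpy, scipy, OpenCV 4.12 (cv2) and the standard library are available. Lean on these libraries where they do the work, as an engineer would, in place of code of your own. Each camera call takes 0.05 s, during which the arm holds its last target. There are 200 camera calls.

## Working session

There is one attempt and no reset: what is moved stays moved. The work goes in short steps, Python scripts to look and compute and a tool call to move; the robot and the scene stay as the last step left them, time stands still between calls to the robot, and variables do not carry over. Pictures are saved under pics/ and viewed, at most 13 in all, crops included, and the job is handed in when it is done.

Besides the shell and the picture viewer there is one more tool, called after "Request:" as name([rows], argument=value, ...), one row to a line, values as JSON. servo_tool: Moves the arm, as the interface text tells. Its arguments: {"type":"object","properties":{"steps":{"type":"array"},"newtons":{"type":"number"}},"required":["steps"]}

```bash
mkdir -p pics; ls; cat > h.py <<'E'
import numpy as np, cv2
from rig import env
def K(m,h=420):
    f=h/2/np.tan(np.radians(m["fovy"])/2)
    return np.array([[f,0,m["cx"]],[0,f,m["cy"]],[0,0,1.]]),np.array(m["dist_coeffs"],float)
def ray(m,uv):
    k,d=K(m); p=cv2.undistortPoints(np.array(uv,float).reshape(-1,1,2),k,d).reshape(-1,2)
    T=np.array(m["T"]); return T[:3,3],np.c_[p,np.ones(len(p))]@T[:3,:3].T
def onz(m,uv,z):
    o,r=ray(m,uv); return o+r*((z-o[2])/r[:,2])[:,None]
def proj(m,P):
    k,d=K(m);T=np.linalg.inv(np.array(m["T"]));return cv2.projectPoints(np.array(P,float).reshape(-1,3),cv2.Rodrigues(T[:3,:3])[0],T[:3,3],k,d)[0].reshape(-1,2)
E
python3 - <<'E'
from h import *
for n in("top","scene"):
    im,d=env.get_image(n);np.savez(f"pics/{n}.npz",im=im,d=d);cv2.imwrite(f"pics/{n}0.png",im[...,::-1])
    m=env.camera_model(n);print(n,m["fovy"],np.round(m["T"],3).tolist(),m["dist_coeffs"])
print(env.observe())
E
```

```text
pics
top 44.75734075719269 [[0.025, -0.983, 0.184, 0.291], [-1.0, -0.025, 0.001, -0.002], [0.004, -0.184, -0.983, 1.575], [0.0, 0.0, 0.0, 1.0]] [-0.03737478  0.          0.          0.          0.        ]
scene 43.26573821369716 [[0.515, 0.469, -0.718, 1.485], [0.857, -0.272, 0.438, -0.577], [0.01, -0.841, -0.542, 0.802], [0.0, 0.0, 0.0, 1.0]] [0.04530967 0.         0.         0.         0.        ]
{'time_s': 0.1, 'q': array([ 5.61906087e+01,  2.18392416e+01,  7.43795841e+01, -6.00627956e-04,
        8.38584529e+01, -1.23355956e+01]), 'qvel': array([ 0.04505126, -0.04882959, -0.23386847, -0.02241378,  0.10292728,
       -0.01397807]), 'joint_efforts': array([ 3.38001511e-03, -4.49218404e+01, -2.31654418e+01, -2.14172578e-04,
        3.64843880e-03,  1.68955069e-06]), 'position': array([0.20120915, 0.51161857, 0.24975858]), 'tool_rot': array([[-9.30585401e-01,  3.66074121e-01, -7.41836080e-04],
       [ 3.66074767e-01,  9.30584760e-01, -1.12648013e-03],
       [ 2.77966129e-04, -1.31985343e-03, -9.99999090e-01]]), 'ft_force': array([ 0.53323867,  0.37944691, -0.50856895]), 'wrist_torque': array([ 0.03108793, -0.00764042,  0.05038829]), 'gripper_force': 0.0, 'grip_width': 0.08557531821517442}
```

View pics/top0.png

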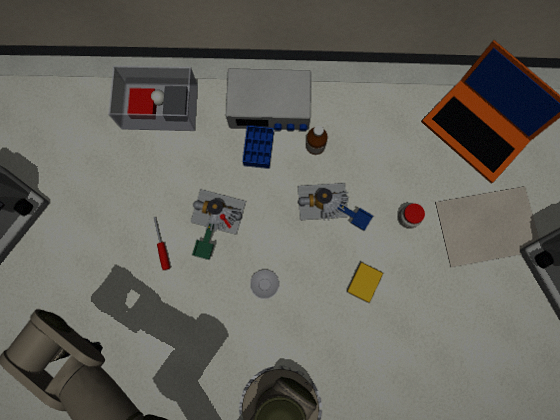

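View pics/scene0.png

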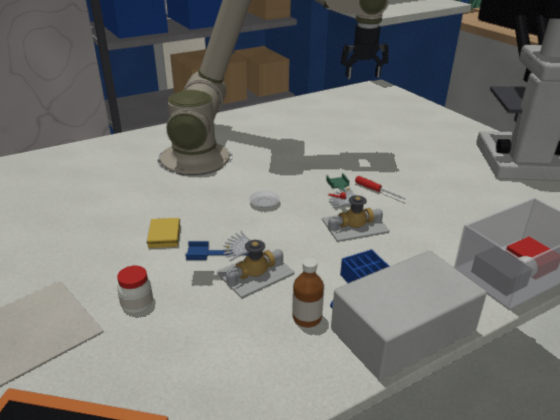

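The top view shows the green hub near (217,208) with its pocket at (204,244) and red flag near (228,220). The blue hub is near (322,197) with its pocket at (361,216). I'll zoom in and measure next.

```bash
python3 - <<'E'
from h import *
z=np.load("pics/top.npz");im=z["im"];m=env.camera_model("top")
c=[cv2.resize(im[180:265,x:x+100],None,fx=4,fy=4,interpolation=cv2.INTER_CUBIC) for x in (175,285)]
cv2.imwrite("pics/top_crop.png",np.hstack(c)[...,::-1])
h=cv2.cvtColor(im,cv2.COLOR_RGB2HSV)
def blobs(name,lo,hi,box,zz):
    M=cv2.inRange(h,lo,hi);B=np.zeros_like(M);x0,y0,x1,y1=box;B[y0:y1,x0:x1]=M[y0:y1,x0:x1]
    n,l,s,ce=cv2.connectedComponentsWithStats(B)
    for i in range(1,n):
        if s[i,4]>8: print(name,s[i],ce[i].round(1),onz(m,ce[i],zz).round(4),np.median(onz(m,ce[i],0.0)))
blobs("green",(60,80,20),(95,255,255),(175,190,250,270),.066)
blobs("blue",(100,120,40),(125,255,255),(320,190,385,240),.066)
blobs("red",(0,150,80),(8,255,255),(200,195,250,235),.082)
blobs("cap",(0,0,0),(180,120,75),(195,190,245,230),.089)
blobs("cap",(0,0,0),(180,120,75),(300,180,345,215),.089)
E
```

```text
green [193 228  20  31 335] [203.5 246.3] [[0.4642 0.2387 0.066 ]] 0.249250362365996
blue [338 206  35  24 334] [358.3 217.1] [[ 0.5643 -0.2221  0.066 ]] 0.0
red [220 214  11  14  47] [224.7 219.7] [[0.5434 0.1775 0.082 ]] 0.18737092249249013
cap [205 198  36  18 253] [217.1 206.3] [[0.5821 0.201  0.089 ]] 0.21316939737688306
cap [195 200   9   4  20] [199.2 201.5] [[0.5953 0.2551 0.089 ]] 0.27053284789669213
cap [195 207   6   3  12] [197.5 208.3] [[0.5745 0.259  0.089 ]] 0.2746670713116266
cap [231 211  11  10  59] [236.6 215.1] [[0.5571 0.142  0.089 ]] 0.15065839612933274
cap [228 217   7   8  25] [230.7 220. ] [[0.5417 0.1589 0.089 ]] 0.1685228032795017
cap [208 223   3   7  10] [209.2 225.8] [[0.5229 0.2215 0.089 ]] 0.2349177844518191
cap [212 224   3   6  14] [212.9 226.4] [[0.5215 0.2106 0.089 ]] 0.22338357840958734
cap [313 188  32  27 250] [324.1 196.4] [[ 0.6204 -0.1164  0.089 ]] 0.0
cap [300 196  10   3  15] [304.1 197.2] [[ 0.6163 -0.0568  0.089 ]] 0.0
cap [340 201   5   4  11] [342.1 202.4] [[ 0.6035 -0.1703  0.089 ]] 0.0
cap [300 203   8   4  15] [302.6 204.3] [[ 0.5947 -0.0528  0.089 ]] 0.0
```

View pics/top_crop.png

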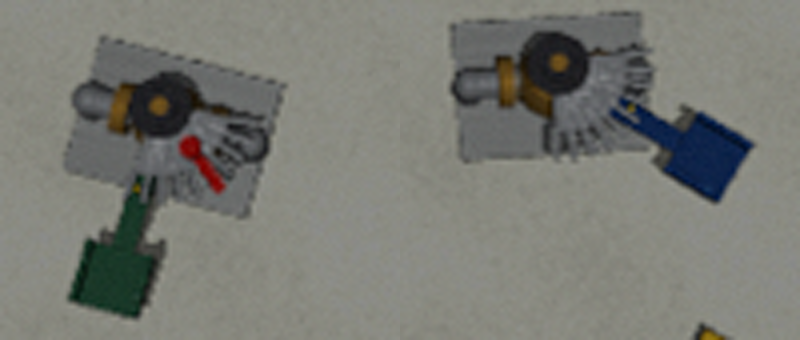

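Brass caps are at about (214.5,206.3) for green and (324.5,195.5) for blue. The green lever lies along its plate's closed edge. The blue lever is partly open, and the flag lies between. I'll check the wrist camera geometry and the coarse angles.

```bash
python3 - <<'E'
from h import *
m=env.camera_model("top");w=env.camera_model("wrist");o=env.observe()
R=o["tool_rot"];T=np.array(w["T"]);print("cam in tool",(R.T@(T[:3,3]-o["position"])).round(3),(R.T@T[:3,:3]).round(2).tolist(),w["fovy"],env.tcp_to_tips)
a=lambda p:np.degrees(np.arctan2(p[1],p[0]))%360
for n,hub,poc,c in(("g",(214.5,206.25),(203.5,248),[(200,189.5),(245.7,201.3),(237,234),(191.5,221.5)]),("b",(324.5,195.5),(361,218),[(297.5,185.5),(345,183),(300.5,220)])):
    H=onz(m,[hub],.089)[0];P=onz(m,[poc],.066)[0];C=onz(m,c,.004)
    print(n,"hub",H.round(3),"pocket",P.round(3),np.hypot(*(P-H)[:2]),"ang",a(P-H),"plate edges",[round(a(C[i+1]-C[i]),1) for i in range(len(C)-1)])
H=onz(m,[(214.5,206.25)],.089)[0];F=onz(m,[(230,226.5)],.084)[0];print("flag",a(F-H),np.hypot(*(F-H)[:2]))
E
```

```text
cam in tool [ 0.084  0.001 -0.123] [[-0.0, -0.95, -0.33], [1.0, -0.0, -0.0], [0.0, -0.33, 0.95]] 60.35347813098183 0.019
g hub [0.582 0.209 0.089] pocket [0.459 0.239 0.066] 0.12630840078696579 ang 166.40054214594522 plate edges [np.float64(256.7), np.float64(167.6), np.float64(76.0)]
b hub [ 0.623 -0.118  0.089] pocket [ 0.562 -0.23   0.066] 0.12804184534274574 ang 241.3777669756136 plate edges [np.float64(274.6), np.float64(131.4)]
flag 219.31096866790855 0.07613053263387644
```

Request:
servo_tool([
  {"tx": 2.9,"ty": -2.4,"claw": 0},
  {"tx": 2.9,"ty": -2.4,"claw": 0},
  {"tx": 2.9,"ty": -2.4,"claw": 0},
  {"tx": 2.9,"ty": -2.4,"claw": 0},
  {"tx": 2.9,"ty": -2.4,"claw": 0},
  {"tx": 2.9,"ty": -2.4,"claw": 0},
  {"tx": 2.9,"ty": -2.4,"claw": 0},
  {"tx": 2.9,"ty": -2.4,"claw": 0},
  {"tx": 2.9,"ty": -2.4,"claw": 0},
  {"tx": 2.9,"ty": -2.4,"claw": 0},
  {"tx": 2.9,"ty": -2.4,"claw": 0},
  {"tx": 2.9,"ty": -2.4,"claw": 0},
  {"claw": 0},
  {"claw": 0},
  {"claw": 0},
], newtons=20)

```text
invalid input at $.steps[0]: expected keys tx, ty, tz, yaw, claw
```

```bash
python3 - <<'E'
from h import *
m=env.camera_model("wrist");im,d=env.get_image("wrist");np.savez("pics/wg.npz",im=im,d=d,T=m["T"]);cv2.imwrite("pics/wg.png",im[...,::-1])
print(env.observe()["position"])
E
```

```text
[0.20124993 0.51165823 0.2498646 ]
```

View pics/wg.png

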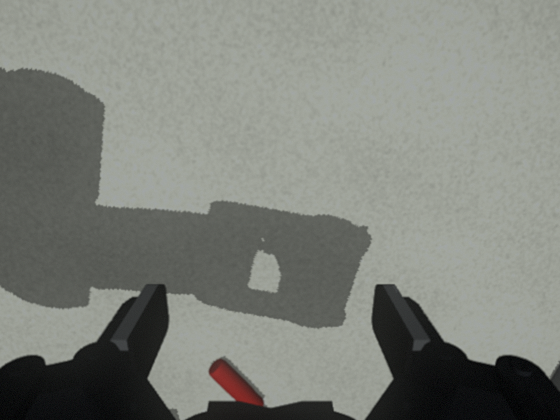

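The move was refused because every key is required. This picture is only the start view: bench, the arm's shadow, the fingers at the bottom and the screwdriver at (235,380). I'll resend it.

Request:
servo_tool([
  {"tx": 2.9,"ty": -2.4,"tz": 0,"yaw": 0,"claw": 0},
  {"tx": 2.9,"ty": -2.4,"tz": 0,"yaw": 0,"claw": 0},
  {"tx": 2.9,"ty": -2.4,"tz": 0,"yaw": 0,"claw": 0},
  {"tx": 2.9,"ty": -2.4,"tz": 0,"yaw": 0,"claw": 0},
  {"tx": 2.9,"ty": -2.4,"tz": 0,"yaw": 0,"claw": 0},
  {"tx": 2.9,"ty": -2.4,"tz": 0,"yaw": 0,"claw": 0},
  {"tx": 2.9,"ty": -2.4,"tz": 0,"yaw": 0,"claw": 0},
  {"tx": 2.9,"ty": -2.4,"tz": 0,"yaw": 0,"claw": 0},
  {"tx": 2.9,"ty": -2.4,"tz": 0,"yaw": 0,"claw": 0},
  {"tx": 2.9,"ty": -2.4,"tz": 0,"yaw": 0,"claw": 0},
  {"tx": 2.9,"ty": -2.4,"tz": 0,"yaw": 0,"claw": 0},
  {"tx": 2.9,"ty": -2.4,"tz": 0,"yaw": 0,"claw": 0},
  {"tx": 0,"ty": 0,"tz": 0,"yaw": 0,"claw": 0},
  {"tx": 0,"ty": 0,"tz": 0,"yaw": 0,"claw": 0},
  {"tx": 0,"ty": 0,"tz": 0,"yaw": 0,"claw": 0},
], newtons=20)

```text
time_s: 1.65
position: [0.5486, 0.2244, 0.2502]
tool_rot: [[-0.931, 0.365, -0.001], [0.365, 0.931, 0.0], [0.001, -0.0, -1.0]]
ft_force: [0.3, -0.1, -0.4]
grip_width: 0.0001
gripper_force: 0.0
```

```bash
python3 - <<'E'
from h import *
m=env.camera_model("wrist");im,d=env.get_image("wrist");np.savez("pics/wg.npz",im=im,d=d,T=m["T"]);cv2.imwrite("pics/wg1.png",im[...,::-1])
h=cv2.cvtColor(im,cv2.COLOR_RGB2HSV)
for n,lo,hi in(("red",(0,150,70),(8,255,255)),("green",(60,80,20),(95,255,255)),("yel",(22,150,100),(33,255,255)),("brass",(12,100,60),(24,255,255))):
    k,l,s,ce=cv2.connectedComponentsWithStats(cv2.inRange(h,lo,hi))
    for i in range(1,k):
        if s[i,4]>25: print(n,s[i],ce[i].round(1),cv2.minAreaRect(np.argwhere(l==i)[:,::-1].astype(np.float32)))
E
```

```text
red [ 364    0   51   51 1293] [391.   21.3] ((390.78338623046875, 18.99639892578125), (60.92535400390625, 26.557207107543945), 57.2647705078125)
red [205 198  36  30 354] [225.3 215.5] ((219.20004272460938, 214.10003662109375), (39.80200958251953, 16.994115829467773), 26.56505012512207)
green [ 210   42   73  121 4043] [249.4  84.1] ((250.75552368164062, 103.9541015625), (116.37947082519531, 66.05540466308594), 81.6070785522461)
green [258 170   6   8  29] [261.2 173.6] ((260.5, 173.5), (7.0, 5.0), 90.0)
green [271 183   6  29  45] [273.3 196.6] ((273.4999694824219, 197.0), (28.135238647460938, 1.9778728485107422), 81.46923065185547)
brass [258 161   5   9  37] [260.  165.2] ((260.0, 165.0), (8.0, 4.0), 90.0)
brass [276 189  21  36 435] [285.8 204.9] ((285.94512939453125, 206.506103515625), (36.99456787109375, 17.889909744262695), 83.6598129272461)
brass [299 194  16  38 435] [307.1 212.2] ((307.0711669921875, 211.92633056640625), (37.36763000488281, 12.189269065856934), 82.64761352539062)
brass [263 233  15  14 168] [270.1 239.8] ((270.0, 239.5), (13.0, 14.0), 90.0)
brass [   0  318   56   51 1429] [ 24.  338.8] ((25.331085205078125, 339.2635498046875), (45.917816162109375, 50.21897888183594), 54.462318420410156)
```

View pics/wg1.png

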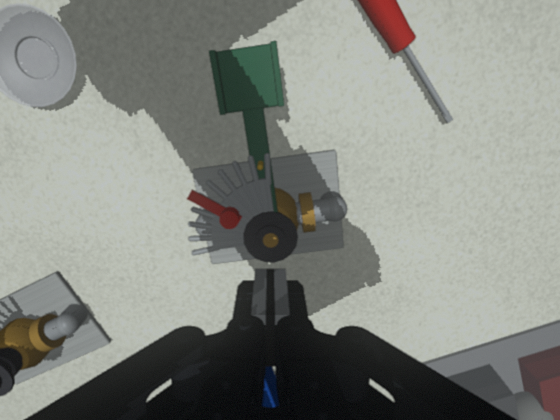

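The wrist view shows the green cap at (270,240), the flag post at (230,217), the flag tip near (191,195) and the pocket near (248,78).

```bash
python3 - <<'E'
from h import *
m=env.camera_model("wrist")
a=lambda p:np.degrees(np.arctan2(p[1],p[0]))%360
P=lambda uv,z:onz(m,[uv],z)[0]
H=P((270,239.8),.089)
for n,uv,z in(("pocket",(249,79),.066),("stem_yellow",(260,166),.075),("flagpost",(230,216),.088),("flagtip",(191,195),.084)):
    p=P(uv,z);print(n,p.round(4),np.hypot(*(p-H)[:2]).round(4),a(p-H).round(2))
print("hub",H.round(4))
C=[P(c,.004) for c in((336,150),(344,247),(213,262))];print("plate",a(C[0]-C[1]),a(C[2]-C[1]))
im=np.load("pics/wg.npz")["im"];h=cv2.cvtColor(im,cv2.COLOR_RGB2HSV)
M=cv2.inRange(h,(0,150,70),(8,255,255));M[:150]=0
ys,xs=np.nonzero(M);pts=onz(m,np.c_[xs,ys],.083);r=np.hypot(*(pts-H)[:,:2].T)
s=pts[(r>.05)];c=s.mean(0);print("strip",a(c-H),r.max(),a(s[np.hypot(*(s-H)[:,:2].T)>.07].mean(0)-H))
E
```

```text
pocket [0.458  0.2434 0.066 ] 0.1307 165.97
stem_yellow [0.525  0.2262 0.075 ] 0.0615 166.4
flagpost [0.5529 0.1882 0.088 ] 0.0397 216.25
flagtip [0.5251 0.1644 0.084 ] 0.0762 218.36
hub [0.5849 0.2117 0.089 ]
plate 166.669176814196 255.7830971030928
strip 218.0636484261722 0.0664477138371335 nan<stdin>:13: RuntimeWarning: Mean of empty slice.
  ret = um.true_divide(
```

Closed comes out at about 166.2° and the flag about 52° from it, close to the boundary between notches 4 and 5 (50.6°). I'll look closer.

Request:
servo_tool([
  {"tx": 1.8,"ty": -0.6,"tz": -3.5,"yaw": 0,"claw": 0},
  {"tx": 1.8,"ty": -0.6,"tz": -3.5,"yaw": 0,"claw": 0},
  {"tx": 0,"ty": 0,"tz": 0,"yaw": 0,"claw": 0},
  {"tx": 0,"ty": 0,"tz": 0,"yaw": 0,"claw": 0},
])

```text
time_s: 2.1
position: [0.5848, 0.2125, 0.1808]
tool_rot: [[-0.931, 0.365, -0.001], [0.365, 0.931, 0.0], [0.001, -0.0, -1.0]]
ft_force: [0.8, 0.4, 0.4]
grip_width: 0.0003
gripper_force: 0.0
```

```bash
python3 - <<'E'
from h import *
m=env.camera_model("wrist");im,d=env.get_image("wrist");np.savez("pics/wg2.npz",im=im,d=d,T=m["T"]);cv2.imwrite("pics/wg2.png",cv2.resize(im[60:330,60:400],None,fx=2.2,fy=2.2)[...,::-1])
h=cv2.cvtColor(im,cv2.COLOR_RGB2HSV)
for n,lo,hi in(("red",(0,150,60),(8,255,255)),("yel",(12,100,60),(33,255,255))):
    k,l,s,ce=cv2.connectedComponentsWithStats(cv2.inRange(h,lo,hi))
    for i in range(1,k):
        if s[i,4]>40: print(n,s[i],ce[i].round(1))
E
```

```text
red [174 169  54  43 903] [203.8 192.7]
yel [249 123   9  10  67] [252.8 127.5]
yel [274 165  29  47 630] [287.7 184.8]
yel [304 171  21  49 741] [314.8 195. ]
yel [257 219  21  19 314] [267.  228.3]
```

View pics/wg2.png

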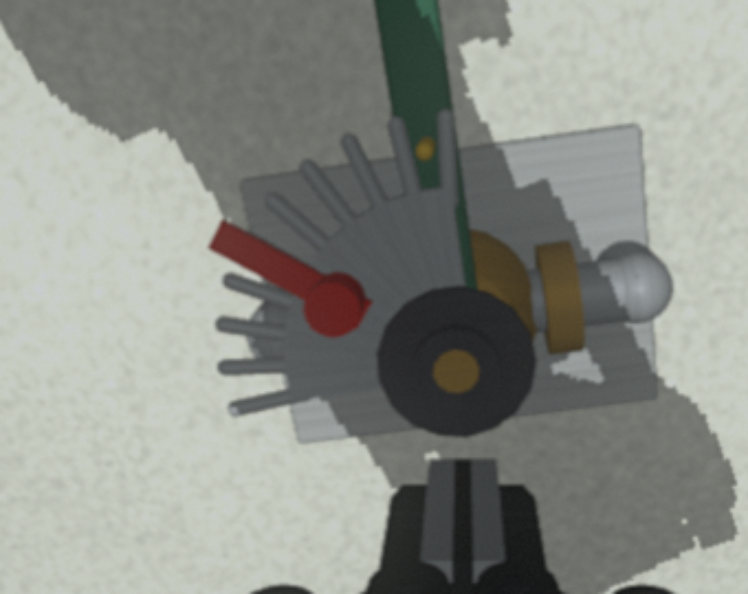

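The close view shows nine visible tooth tips, with the tenth hidden under the flag, whose tip is at about (220,237) in the crop. I'll calibrate the angles by fitting the teeth.

```bash
python3 - <<'E'
from h import *
from scipy.optimize import least_squares
m=env.camera_model("wrist");f=lambda L:np.array(L)/2.2+60
k=np.array([-.5,.5,1.5,2.5,3.5,5.5,6.5,7.5,8.5])
t=f([(446,113),(396,121),(348,136),(305,163),(269,198),(227,280),(219,323),(220,367),(236,409)])
im=np.load("pics/wg2.npz")["im"];h=cv2.cvtColor(im,cv2.COLOR_RGB2HSV)
ys,xs=np.nonzero(cv2.inRange(h,(0,150,60),(8,255,255)))
H=onz(m,f([(456,371)]),.089)[0];print("capHub",H.round(4))
for z in(.075,.0775,.080):
    p=onz(m,t,z)[:,:2]
    fn=lambda v:np.r_[v[0]+v[2]*np.cos(v[3]+k*np.pi/16)-p[:,0],v[1]+v[2]*np.sin(v[3]+k*np.pi/16)-p[:,1]]
    s=least_squares(fn,[H[0],H[1],.074,2.9]);v=s.x
    print(z,"hub",v[:2].round(4),"r",v[2].round(4),"closed",np.degrees(v[3]).round(2),"rms mm",1e3*np.sqrt(np.mean(s.fun**2)))
    for hub in (v[:2],H[:2]):
      q=onz(m,np.c_[xs,ys],.084)[:,:2]-hub;r=np.hypot(*q.T);a=np.degrees(np.arctan2(q[:,1],q[:,0])-v[3])%360
      print("  flag by r",[(R,round(float((a[(r>R)&(r<=R+.006)].min()+a[(r>R)&(r<=R+.006)].max())/2),2)) for R in(.05,.056,.062,.068) if ((r>R)&(r<=R+.006)).any()],r.max())
E
```

```text
capHub [0.5862 0.2117 0.089 ]
0.075 hub [0.5875 0.2117] r 0.0732 closed 166.67 rms mm 0.3477665485866328
  flag by r [(0.05, 50.74), (0.056, 50.8), (0.062, 50.68), (0.068, 50.72)] 0.07867117484929975
  flag by r [(0.05, 51.63), (0.056, 51.47), (0.062, 51.56), (0.068, 51.38)] 0.0776979428011321
0.0775 hub [0.5866 0.2121] r 0.0724 closed 166.67 rms mm 0.34397972393826715
  flag by r [(0.05, 51.65), (0.056, 51.46), (0.062, 51.42), (0.068, 51.39)] 0.07817260801649713
  flag by r [(0.05, 51.63), (0.056, 51.47), (0.062, 51.56), (0.068, 51.38)] 0.0776979428011321
0.08 hub [0.5857 0.2124] r 0.0716 closed 166.67 rms mm 0.34019289929001356
  flag by r [(0.05, 52.57), (0.056, 52.33), (0.062, 52.34), (0.068, 52.08)] 0.07768229984359597
  flag by r [(0.05, 51.63), (0.056, 51.47), (0.062, 51.56), (0.068, 51.38)] 0.0776979428011321
```

The flag sits about 1° above the midpoint. With the camera straight above the hub, height errors no longer affect the angles, so I'll look from there.

Request:
servo_tool([
  {"tx": 2.6,"ty": -1.0,"tz": 0,"yaw": 0,"claw": 0},
  {"tx": 2.7,"ty": -1.0,"tz": 0,"yaw": 0,"claw": 0},
  {"tx": 2.6,"ty": -1.1,"tz": 0,"yaw": 0,"claw": 0},
  {"tx": 0,"ty": 0,"tz": 0,"yaw": 0,"claw": 0},
  {"tx": 0,"ty": 0,"tz": 0,"yaw": 0,"claw": 0},
])

```text
time_s: 2.65
position: [0.6641, 0.1814, 0.182]
tool_rot: [[-0.931, 0.366, 0.002], [0.366, 0.931, 0.0], [-0.002, 0.001, -1.0]]
ft_force: [0.0, -0.0, -1.0]
grip_width: -0.0001
gripper_force: 0.0
```

```bash
python3 - <<'E'
from h import *
m=env.camera_model("wrist");im,d=env.get_image("wrist");np.savez("pics/wg3.npz",im=im,d=d,T=m["T"])
print(np.array(m["T"])[:3,3].round(4))
h=cv2.cvtColor(im,cv2.COLOR_RGB2HSV)
for n,lo,hi in(("red",(0,150,60),(8,255,255)),("yel",(12,100,60),(33,255,255))):
    k,l,s,ce=cv2.connectedComponentsWithStats(cv2.inRange(h,lo,hi))
    for i in range(1,k):
        if s[i,4]>40: print(n,s[i],ce[i].round(1),onz(m,[ce[i]],.089).round(4))
u,v=proj(m,[.5862,.2119,.085])[0].astype(int);print(u,v)
x0,y0=u-170,max(v-150,0);print("crop",x0,y0)
cv2.imwrite("pics/wg3.png",cv2.resize(im[y0:y0+220,x0:x0+270],None,fx=2.7,fy=2.7,interpolation=cv2.INTER_CUBIC)[...,::-1])
E
```

```text
[0.5863 0.2132 0.3046]
red [ 141    7   82   59 1602] [184.6  38.4] [[0.5456 0.1795 0.089 ]]
yel [ 308   51   23   58 1003] [319.9  79.3] [[0.5924 0.2411 0.089 ]]
yel [255  76  23  25 450] [266.2  88.1] [[0.5857 0.2113 0.089 ]]
yel [208 106  20  17 238] [217.6 113.5] [[0.5884 0.1801 0.089 ]]
yel [ 57 377  33  14 199] [ 73.4 382.4] [[ 0.7286 -0.0037  0.089 ]]
267 88
crop 97 0
```

View pics/wg3.png

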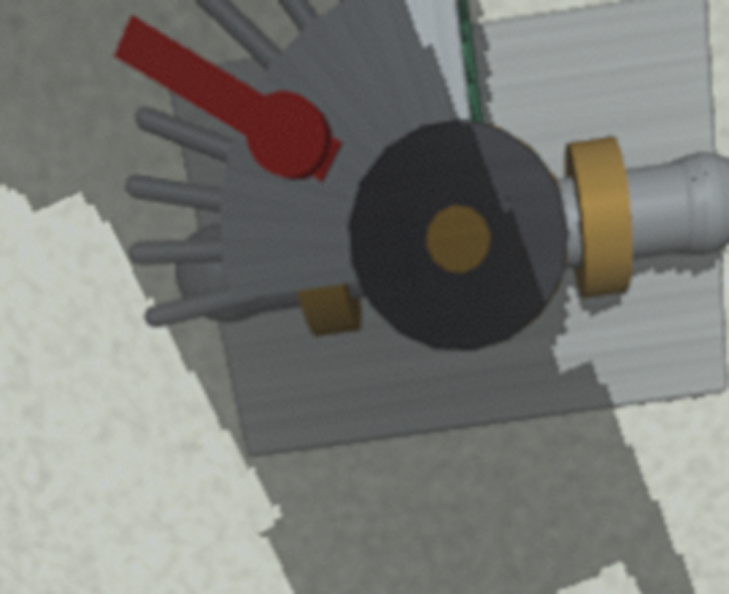

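Seen from above, crop pixels: teeth 5.5 to 8.5 end near (140,113), (133,185), (136,254) and (152,318). The flag runs from (331,161) to its tip at (125,37), and the cap is at (458,239).

```bash
python3 - <<'E'
from h import *
m=env.camera_model("wrist");f=lambda L:np.array(L,float)/2.7+np.array([97,0])
H=onz(m,[(266.2,88.1)],.089)[0]
A=lambda q:np.degrees(np.arctan2(q[...,1],q[...,0]))%360
t=onz(m,f([(141,113),(134,185),(137,254),(153,318)]),.0775)
ct=A(t-H)-np.array([5.5,6.5,7.5,8.5])*11.25;print("closed from teeth",ct,np.hypot(*(t-H)[:,:2].T))
F=onz(m,f([(125,37),(331,161)]),.083);print("flag tip",A(F[0]-H)-ct.mean(),np.hypot(*(F[0]-H)[:2]),"axis dir",A(F[0]-F[1])-ct.mean())
E
```

```text
closed from teeth [166.00107965 166.48689627 166.80285361 166.84576021] [0.07188372 0.07113253 0.07120627 0.07105941]
flag tip 51.98953675528884 0.07783369724447495 axis dir 52.06476464954977
```

Every estimate puts the flag at about 52°, so the target is notch 5 (56.25°). Next I'll look at the blue valve.

Request:
servo_tool([
  {"tx": -1.2,"ty": -3.4,"tz": 1.4,"yaw": -1,"claw": 0},
  {"tx": -1.2,"ty": -3.4,"tz": 1.4,"yaw": -1,"claw": 0},
  {"tx": -1,"ty": -3.4,"tz": 1.4,"yaw": -1,"claw": 0},
  {"tx": -1,"ty": -3.4,"tz": 1.4,"yaw": -1,"claw": 0},
  {"tx": -1,"ty": -3.4,"tz": 1.4,"yaw": -1,"claw": 0},
  {"tx": -1,"ty": -3.4,"tz": 0,"yaw": -1,"claw": 0},
  {"tx": -1,"ty": -3.4,"tz": 0,"yaw": -1,"claw": 0},
  {"tx": -1,"ty": -3.4,"tz": 0,"yaw": -0.5,"claw": 0},
  {"tx": -1,"ty": -3.4,"tz": 0,"yaw": 0,"claw": 0},
  {"tx": -1,"ty": -3,"tz": 0,"yaw": 0,"claw": 0},
  {"tx": 0,"ty": 0,"tz": 0,"yaw": 0,"claw": 0},
  {"tx": 0,"ty": 0,"tz": 0,"yaw": 0,"claw": 0},
])

```text
time_s: 3.9
position: [0.5599, -0.1545, 0.2512]
tool_rot: [[-0.875, 0.485, 0.001], [0.485, 0.875, -0.0], [-0.001, 0.0, -1.0]]
ft_force: [0.4, -0.1, -0.2]
grip_width: 0.0001
gripper_force: 0.0
```

```bash
python3 - <<'E'
from h import *
m=env.camera_model("wrist");im,d=env.get_image("wrist");np.savez("pics/wb.npz",im=im,d=d,T=m["T"]);cv2.imwrite("pics/wb.png",im[...,::-1])
h=cv2.cvtColor(im,cv2.COLOR_RGB2HSV)
for n,lo,hi in(("blue",(100,120,40),(125,255,255)),("yel",(12,100,60),(33,255,255))):
    k,l,s,ce=cv2.connectedComponentsWithStats(cv2.inRange(h,lo,hi))
    for i in range(1,k):
        if s[i,4]>30: print(n,s[i],ce[i].round(1),onz(m,[ce[i]],.089).round(4))
E
```

```text
blue [ 510  196   50  150 4813] [541.2 262.6] [[0.7306 0.0274 0.089 ]]
blue [ 167  205   99   45 2813] [207.3 226.3] [[ 0.558  -0.2126  0.089 ]]
blue [171 254  51   5 181] [194.7 255.7] [[ 0.5759 -0.2369  0.089 ]]
blue [499 335  28  26 544] [512.5 347.7] [[ 0.8085 -0.0216  0.089 ]]
blue [468 349  24  27 358] [480.8 361.4] [[ 0.8092 -0.0539  0.089 ]]
yel [  27    0  105  111 9153] [80.8 53. ] [[ 0.3983 -0.2213  0.089 ]]
yel [117   0  20 104 351] [126.2  49.1] [[ 0.4126 -0.1907  0.089 ]]
yel [352 179  29  37 449] [366.2 196.9] [[ 0.5994 -0.0844  0.089 ]]
yel [324 188  39  29 569] [342.3 200.2] [[ 0.5925 -0.1029  0.089 ]]
yel [338 233  15  14 161] [345.1 239.8] [[ 0.6258 -0.1159  0.089 ]]
yel [391 303  41  22 270] [407.5 310. ] [[ 0.718  -0.0952  0.089 ]]
yel [ 412  340   67   54 1812] [449.7 363.1] [[ 0.7958 -0.0816  0.089 ]]
```

View pics/wb.png

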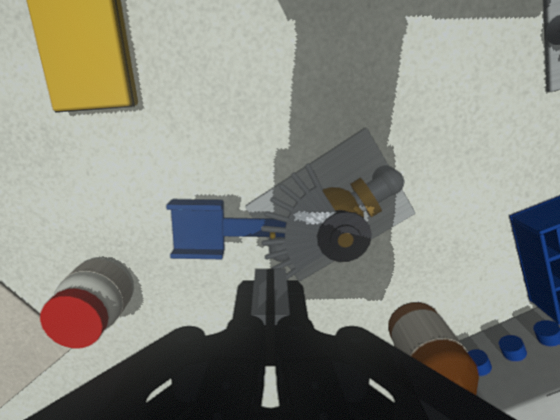

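The blue hub cap is at (345,240) and the pocket centre is near (197,229). The jar is at (75,315), well below the gripper body's height.

```bash
python3 - <<'E'
from h import *
m=env.camera_model("wrist")
A=lambda q:np.degrees(np.arctan2(q[1],q[0]))%360
P=lambda uv,z:onz(m,[uv],z)[0]
H=P((345.1,239.8),.089)
for n,uv,z in(("pocket",(198,229),.066),("yel",(272,235.5),.075)):
    p=P(uv,z);print(n,p.round(4),np.hypot(*(p-H)[:2]),A(p-H))
C=[P(c,.004) for c in((367,129),(414,214))];print("plate",A(C[0]-C[1]))
C=[P(c,.004) for c in((367,129),(247,206))];print("plate",A(C[1]-C[0])-90)
for k in(4,5,6):
    c=240.8-k*11.25
a=np.radians(185);print(H)
o=env.observe()["position"];print(o)
E
```

```text
pocket [ 0.5622 -0.229   0.066 ] 0.13037593109783735 240.69848793279039
yel [ 0.5973 -0.1709  0.075 ] 0.06261521637054832 242.7487068961139
plate 184.23274871587932
plate 184.71263047065167
[ 0.62596999 -0.11527775  0.089     ]
[ 0.56015223 -0.15396755  0.25107918]
```

Request:
servo_tool([
  {"tx": 0.1,"ty": -3.8,"tz": -1,"yaw": 0,"claw": 0},
  {"tx": 0.1,"ty": -3.8,"tz": -1,"yaw": 0,"claw": 0},
  {"tx": 0,"ty": 0,"tz": -4,"yaw": 0,"claw": 0},
  {"tx": 0,"ty": 0,"tz": -4,"yaw": 0,"claw": 0},
  {"tx": 0,"ty": 0,"tz": -3,"yaw": 0,"claw": 0},
  {"tx": 0,"ty": 0,"tz": -2.6,"yaw": 0,"claw": 0},
  {"tx": 0,"ty": 0,"tz": 0,"yaw": 0,"claw": 0},
  {"tx": 0,"ty": 0,"tz": 0,"yaw": 0,"claw": 0},
])

```text
time_s: 4.75
position: [0.563, -0.2303, 0.0952]
tool_rot: [[-0.876, 0.483, 0.001], [0.483, 0.876, -0.0], [-0.001, 0.0, -1.0]]
ft_force: [1.0, -0.4, 1.0]
grip_width: 0.0
gripper_force: 0.0
```

Request:
servo_tool([
  {"tx": 0,"ty": 0,"tz": -0.6,"yaw": 0,"claw": 0},
  {"tx": 0,"ty": 0,"tz": -0.6,"yaw": 0,"claw": 0},
  {"tx": 0,"ty": 0,"tz": -0.6,"yaw": 0,"claw": 0},
  {"tx": 0,"ty": 0,"tz": 0,"yaw": 0,"claw": 0},
  {"tx": 0,"ty": 0,"tz": 0,"yaw": 0,"claw": 0},
])

```text
time_s: 5.25
position: [0.5629, -0.2312, 0.0772]
tool_rot: [[-0.875, 0.484, 0.002], [0.484, 0.875, -0.001], [-0.002, 0.0, -1.0]]
ft_force: [1.7, 2.3, 6.3]
grip_width: 0.0
gripper_force: 2.8
```

Request:
servo_tool([
  {"tx": 0,"ty": 0,"tz": -0.5,"yaw": 0,"claw": 0},
  {"tx": 0,"ty": 0,"tz": -0.5,"yaw": 0,"claw": 0},
  {"tx": 0,"ty": 0,"tz": -0.1,"yaw": 0,"claw": 0},
  {"tx": 0,"ty": 0,"tz": 0,"yaw": 0,"claw": 0},
  {"tx": 0,"ty": 0,"tz": 0,"yaw": 0,"claw": 0},
])

```text
time_s: 5.75
position: [0.5632, -0.231, 0.0666]
tool_rot: [[-0.875, 0.484, 0.003], [0.484, 0.875, -0.0], [-0.003, 0.001, -1.0]]
ft_force: [1.7, 3.9, 8.8]
grip_width: -0.0006
gripper_force: 3.9
```

Request:
servo_tool([
  {"tx": 0,"ty": 0,"tz": -0.1,"yaw": 0,"claw": 0},
  {"tx": 0,"ty": 0,"tz": -0.1,"yaw": 0,"claw": 0},
  {"tx": 0,"ty": 0,"tz": 0,"yaw": 0,"claw": 0},
  {"tx": 0,"ty": 0,"tz": 0,"yaw": 0,"claw": 0},
])

```text
time_s: 6.15
position: [0.5633, -0.2309, 0.0647]
tool_rot: [[-0.875, 0.484, 0.003], [0.484, 0.875, -0.0], [-0.003, 0.001, -1.0]]
ft_force: [1.9, 4.7, 8.9]
grip_width: 0.0
gripper_force: 4.0
```

Request:
servo_tool([
  {"tx": 0,"ty": 0,"tz": -0.1,"yaw": 0,"claw": 0},
  {"tx": 0,"ty": 0,"tz": -0.1,"yaw": 0,"claw": 0},
  {"tx": 0,"ty": 0,"tz": 0,"yaw": 0,"claw": 0},
  {"tx": 0,"ty": 0,"tz": 0,"yaw": 0,"claw": 0},
])

```text
time_s: 6.55
position: [0.5633, -0.2309, 0.0628]
tool_rot: [[-0.875, 0.484, 0.003], [0.484, 0.875, -0.0], [-0.003, 0.001, -1.0]]
ft_force: [1.8, 4.0, 9.0]
grip_width: 0.0002
gripper_force: 4.2
```

```bash
python3 - <<'E'
import numpy as np
def arc(H,p,d,n):
    v=np.array(p)-H; prev=np.round(v*100,2)*0
    for i in range(1,n+1):
        t=np.radians(d*i);w=np.array([v[0]*np.cos(t)-v[1]*np.sin(t),v[0]*np.sin(t)+v[1]*np.cos(t)])
        s=np.round((w-v)*100-prev,2);prev=prev+s;print(i,s)
print("blue");arc(np.array([.6255,-.1158]),[.5633,-.2309],-4,16)
E
```

```text
blue
1 [-0.79  0.46]
2 [-0.75  0.52]
3 [-0.72  0.56]
4 [-0.67  0.62]
5 [-0.63  0.66]
6 [-0.58  0.7 ]
7 [-0.54  0.75]
8 [-0.47  0.78]
9 [-0.43  0.8 ]
10 [-0.36  0.84]
11 [-0.31  0.86]
12 [-0.25  0.88]
13 [-0.18  0.9 ]
14 [-0.12  0.9 ]
15 [-0.06  0.91]
16 [0.01 0.91]
```

Request:
servo_tool([
  {"tx": -0.79,"ty": 0.46,"tz": 0,"yaw": -4,"claw": 0},
  {"tx": -0.75,"ty": 0.52,"tz": 0,"yaw": -4,"claw": 0},
  {"tx": -0.72,"ty": 0.56,"tz": 0,"yaw": -4,"claw": 0},
  {"tx": -0.67,"ty": 0.62,"tz": 0,"yaw": -4,"claw": 0},
  {"tx": 0,"ty": 0,"tz": 0,"yaw": 0,"claw": 0},
])

```text
time_s: 7.05
position: [0.5337, -0.2091, 0.0629]
tool_rot: [[-0.706, 0.708, 0.003], [0.708, 0.706, -0.001], [-0.003, 0.002, -1.0]]
ft_force: [1.5, 2.8, 8.9]
grip_width: -0.0
gripper_force: 4.2
```

Request:
servo_tool([
  {"tx": -0.63,"ty": 0.66,"tz": 0,"yaw": -4,"claw": 0},
  {"tx": -0.58,"ty": 0.7,"tz": 0,"yaw": -4,"claw": 0},
  {"tx": -0.54,"ty": 0.75,"tz": 0,"yaw": -4,"claw": 0},
  {"tx": -0.47,"ty": 0.78,"tz": 0,"yaw": -4,"claw": 0},
  {"tx": -0.43,"ty": 0.8,"tz": 0,"yaw": -4,"claw": 0},
  {"tx": -0.36,"ty": 0.84,"tz": 0,"yaw": -4,"claw": 0},
  {"tx": -0.31,"ty": 0.86,"tz": 0,"yaw": -4,"claw": 0},
  {"tx": -0.25,"ty": 0.88,"tz": 0,"yaw": -4,"claw": 0},
  {"tx": -0.18,"ty": 0.9,"tz": 0,"yaw": -4,"claw": 0},
  {"tx": 0,"ty": 0,"tz": 0,"yaw": 0,"claw": 0},
])

```text
time_s: 8.05
position: [0.4969, -0.1377, 0.0628]
tool_rot: [[-0.155, 0.988, 0.005], [0.988, 0.155, -0.002], [-0.003, 0.004, -1.0]]
ft_force: [3.3, 1.2, 9.7]
grip_width: -0.0005
gripper_force: 4.2
```

Request:
servo_tool([
  {"tx": -0.12,"ty": 0.9,"tz": 0,"yaw": -4,"claw": 0},
  {"tx": 0,"ty": 0,"tz": 0,"yaw": 0,"claw": 0},
  {"tx": 0,"ty": 0,"tz": 0,"yaw": 0,"claw": 0},
])

```text
time_s: 8.35
position: [0.4958, -0.1296, 0.0628]
tool_rot: [[-0.088, 0.996, 0.005], [0.996, 0.088, -0.003], [-0.003, 0.004, -1.0]]
ft_force: [1.7, -1.8, 8.8]
grip_width: -0.0
gripper_force: 4.2
```

Request:
servo_tool([
  {"tx": -0.03,"ty": 0.3,"tz": 0,"yaw": -1,"claw": 0},
  {"tx": 0,"ty": 0,"tz": 0,"yaw": 0,"claw": 0},
  {"tx": 0,"ty": 0,"tz": 0,"yaw": 0,"claw": 0},
])

```text
time_s: 8.65
position: [0.4954, -0.1272, 0.0627]
tool_rot: [[-0.07, 0.998, 0.004], [0.998, 0.07, -0.003], [-0.004, 0.004, -1.0]]
ft_force: [1.0, -3.4, 8.4]
grip_width: 0.0001
gripper_force: 4.2
```

Request:
servo_tool([
  {"tx": -0.03,"ty": 0.3,"tz": 0,"yaw": -1,"claw": 0},
  {"tx": 0,"ty": 0,"tz": 0,"yaw": 0,"claw": 0},
  {"tx": 0,"ty": 0,"tz": 0,"yaw": 0,"claw": 0},
])

```text
time_s: 8.95
position: [0.495, -0.1243, 0.0627]
tool_rot: [[-0.053, 0.999, 0.004], [0.999, 0.053, -0.003], [-0.004, 0.004, -1.0]]
ft_force: [-0.2, -4.5, 8.3]
grip_width: -0.0
gripper_force: 4.2
```

It is now pressing against the closed stop. I'll release straight up and check.

Request:
servo_tool([
  {"tx": 0,"ty": 0,"tz": 1,"yaw": 0,"claw": 0},
  {"tx": 0,"ty": 0,"tz": 1,"yaw": 0,"claw": 0},
  {"tx": 0,"ty": 0,"tz": 1.5,"yaw": 0,"claw": 0},
  {"tx": 0,"ty": 0,"tz": 3,"yaw": 0,"claw": 0},
  {"tx": 0,"ty": 0,"tz": 4,"yaw": 0,"claw": 0},
  {"tx": 1,"ty": 3,"tz": 4,"yaw": 0,"claw": 0},
  {"tx": 1,"ty": 4,"tz": 4,"yaw": 0,"claw": 0},
  {"tx": 1,"ty": 4,"tz": 0,"yaw": 0,"claw": 0},
  {"tx": 1,"ty": 4,"tz": 0,"yaw": 0,"claw": 0},
  {"tx": 0,"ty": 0,"tz": 0,"yaw": 0,"claw": 0},
])

```text
time_s: 9.95
position: [0.5324, 0.0251, 0.2406]
tool_rot: [[-0.057, 0.998, 0.001], [0.998, 0.057, 0.001], [0.001, 0.001, -1.0]]
ft_force: [0.2, 0.6, -0.0]
grip_width: 0.0004
gripper_force: 0.0
```

```bash
python3 - <<'E'
from h import *
m=env.camera_model("top");im,d=env.get_image("top");w,_=env.get_image("wrist")
a=cv2.resize(im[170:270,180:390],(790,376),interpolation=cv2.INTER_CUBIC)
cv2.imwrite("pics/chk1.png",a[...,::-1])
h=cv2.cvtColor(im,cv2.COLOR_RGB2HSV);M=cv2.inRange(h,(100,120,40),(125,255,255));M[:200]=0
k,l,s,ce=cv2.connectedComponentsWithStats(M)
for i in range(1,k):
    if s[i,4]>40: print(s[i],ce[i].round(1),onz(m,[ce[i]],.066).round(4))
print(env.observe()["position"])
E
```

```text
[318 218  19  30 335] [327.  236.9] [[ 0.5019 -0.1283  0.066 ]]
[0.53207479 0.02178727 0.24024724]
```

View pics/chk1.png

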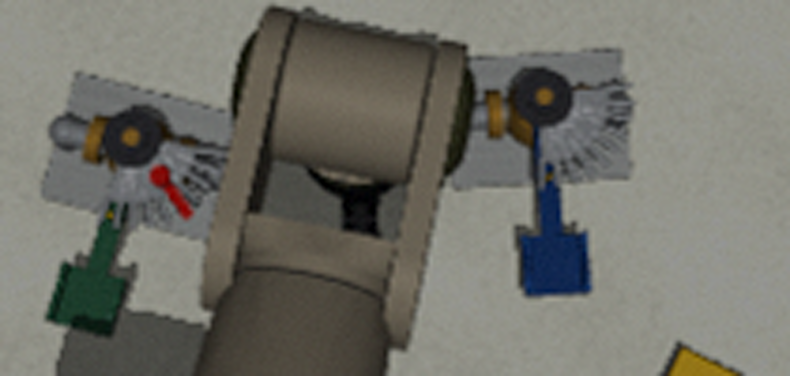

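Blue is closed: the lever is at about 184.8°, with the blade up in the first notch. Now the green valve.

Request:
servo_tool([
  {"tx": -1.0,"ty": 3.2,"tz": 0,"yaw": -3,"claw": 0},
  {"tx": -1.0,"ty": 3.2,"tz": 0,"yaw": -3,"claw": 0},
  {"tx": -1.0,"ty": 3.2,"tz": 0,"yaw": -3,"claw": 0},
  {"tx": -1.1,"ty": 3.2,"tz": 0,"yaw": -3,"claw": 0},
  {"tx": -1.1,"ty": 3.1,"tz": 0,"yaw": -3,"claw": 0},
  {"tx": -1.1,"ty": 3.1,"tz": 0,"yaw": -2,"claw": 0},
  {"tx": -1.1,"ty": 3.1,"tz": 0,"yaw": 0,"claw": 0},
  {"tx": 0,"ty": 0,"tz": -4,"yaw": 0,"claw": 0},
  {"tx": 0,"ty": 0,"tz": -4,"yaw": 0,"claw": 0},
  {"tx": 0,"ty": 0,"tz": -4,"yaw": 0,"claw": 0},
  {"tx": 0,"ty": 0,"tz": -2.5,"yaw": 0,"claw": 0},
  {"tx": 0,"ty": 0,"tz": 0,"yaw": 0,"claw": 0},
  {"tx": 0,"ty": 0,"tz": 0,"yaw": 0,"claw": 0},
])

```text
time_s: 11.35
position: [0.459, 0.2416, 0.0961]
tool_rot: [[0.243, 0.97, 0.0], [0.97, -0.243, -0.0], [0.0, 0.0, -1.0]]
ft_force: [0.3, 0.4, 0.5]
grip_width: 0.0001
gripper_force: 0.0
```

Well placed. I'll press to the same depth (TCP 0.063).

Request:
servo_tool([
  {"tx": 0,"ty": 0,"tz": -0.6,"yaw": 0,"claw": 0},
  {"tx": 0,"ty": 0,"tz": -0.6,"yaw": 0,"claw": 0},
  {"tx": 0,"ty": 0,"tz": -0.5,"yaw": 0,"claw": 0},
  {"tx": 0,"ty": 0,"tz": -0.5,"yaw": 0,"claw": 0},
  {"tx": 0,"ty": 0,"tz": -0.5,"yaw": 0,"claw": 0},
  {"tx": 0,"ty": 0,"tz": -0.3,"yaw": 0,"claw": 0},
  {"tx": 0,"ty": 0,"tz": -0.3,"yaw": 0,"claw": 0},
  {"tx": 0,"ty": 0,"tz": 0,"yaw": 0,"claw": 0},
  {"tx": 0,"ty": 0,"tz": 0,"yaw": 0,"claw": 0},
])

```text
time_s: 12.25
position: [0.46, 0.2423, 0.0636]
tool_rot: [[0.241, 0.97, 0.005], [0.97, -0.241, 0.0], [0.001, 0.005, -1.0]]
ft_force: [2.3, -2.2, 9.1]
grip_width: -0.0001
gripper_force: 4.2
```

```bash
python3 - <<'E'
import numpy as np
def arc(H,p,d,n):
    v=np.array(p)-H; prev=np.round(v*100,2)*0
    for i in range(1,n+1):
        t=np.radians(d*i);w=np.array([v[0]*np.cos(t)-v[1]*np.sin(t),v[0]*np.sin(t)+v[1]*np.cos(t)])
        s=np.round((w-v)*100-prev,2);prev=prev+s;print(i,s)
arc(np.array([.586,.212]),[.459,.2416],4,15)
E
```

```text
1 [-0.18 -0.89]
2 [-0.11 -0.91]
3 [-0.05 -0.91]
4 [ 0.02 -0.91]
5 [ 0.07 -0.9 ]
6 [ 0.14 -0.9 ]
7 [ 0.21 -0.89]
8 [ 0.26 -0.87]
9 [ 0.33 -0.85]
10 [ 0.38 -0.83]
11 [ 0.44 -0.79]
12 [ 0.49 -0.77]
13 [ 0.55 -0.73]
14 [ 0.59 -0.68]
15 [ 0.65 -0.65]
```

Request:
servo_tool([
  {"tx": -0.18,"ty": -0.89,"tz": -0.1,"yaw": 4,"claw": 0},
  {"tx": -0.11,"ty": -0.91,"tz": 0,"yaw": 4,"claw": 0},
  {"tx": -0.05,"ty": -0.91,"tz": 0,"yaw": 4,"claw": 0},
  {"tx": 0.02,"ty": -0.91,"tz": 0,"yaw": 4,"claw": 0},
  {"tx": 0,"ty": 0,"tz": 0,"yaw": 0,"claw": 0},
])

```text
time_s: 12.75
position: [0.4563, 0.2056, 0.0625]
tool_rot: [[-0.037, 0.999, 0.004], [0.999, 0.037, 0.0], [0.0, 0.004, -1.0]]
ft_force: [1.0, -2.2, 9.8]
grip_width: 0.0001
gripper_force: 4.3
```

Request:
servo_tool([
  {"tx": 0.07,"ty": -0.9,"tz": 0,"yaw": 4,"claw": 0},
  {"tx": 0.14,"ty": -0.9,"tz": 0,"yaw": 4,"claw": 0},
  {"tx": 0.21,"ty": -0.89,"tz": 0,"yaw": 4,"claw": 0},
  {"tx": 0.26,"ty": -0.87,"tz": 0,"yaw": 4,"claw": 0},
  {"tx": 0.33,"ty": -0.85,"tz": 0,"yaw": 4,"claw": 0},
  {"tx": 0.38,"ty": -0.83,"tz": 0,"yaw": 4,"claw": 0},
  {"tx": 0.44,"ty": -0.79,"tz": 0,"yaw": 4,"claw": 0},
  {"tx": 0.49,"ty": -0.77,"tz": 0,"yaw": 4,"claw": 0},
  {"tx": 0.55,"ty": -0.73,"tz": 0,"yaw": 4,"claw": 0},
  {"tx": 0.59,"ty": -0.68,"tz": 0,"yaw": 4,"claw": 0},
  {"tx": 0,"ty": 0,"tz": 0,"yaw": 0,"claw": 0},
  {"tx": 0,"ty": 0,"tz": 0,"yaw": 0,"claw": 0},
])

```text
time_s: 13.95
position: [0.4902, 0.1235, 0.0621]
tool_rot: [[-0.669, 0.743, 0.002], [0.743, 0.669, -0.001], [-0.002, 0.001, -1.0]]
ft_force: [-1.3, -3.3, 8.6]
grip_width: 0.0002
gripper_force: 4.4
```

```bash
python3 - <<'E'
from h import *
m=env.camera_model("wrist");im,d=env.get_image("wrist");t,_=env.get_image("top")
p=env.observe()["position"]-[.586,.212,0];print("finger ang",np.degrees(np.arctan2(p[1],p[0]))%360-166.55)
a=cv2.resize(t[185:265,175:255],(420,420),interpolation=cv2.INTER_CUBIC)
cv2.imwrite("pics/chk2.png",np.hstack([cv2.resize(im,None,fx=.67,fy=.67),a[:281,:]])[...,::-1])
E
```

```text
finger ang 56.13265271187683
```

View pics/chk2.png

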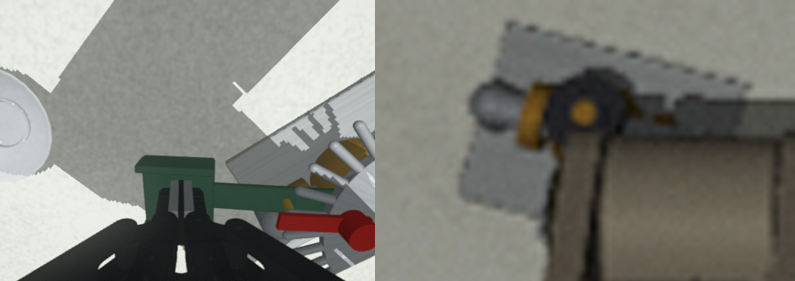

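The fingers sit in the pressed green pocket. The stem runs at rows 183 to 210 from column 215 to 330. I'll work out the lever angle from that.

```bash
python3 - <<'E'
from h import *
m=env.camera_model("wrist");im,_=env.get_image("wrist")
h=cv2.cvtColor(im,cv2.COLOR_RGB2HSV);M=cv2.inRange(h,(60,80,20),(95,255,255))
H=np.array([.586,.212])
for u in(340,370,400,420):
    r=np.nonzero(M[:,u])[0];r=r[(r>250)&(r<340)]
    for z0 in(.066,):
        rr=.1
        for _ in range(5):
            p=onz(m,[(u,(r.min()+r.max())/2)],z0-rr*.165)[0,:2]-H;rr=np.hypot(*p)
    print(u,r.min(),r.max(),rr.round(4),(np.degrees(np.arctan2(p[1],p[0]))%360-166.55).round(2))
E
```

```text
340 275 310 0.0991 55.47
370 276 312 0.0868 55.14
400 277 314 0.0747 54.73
420 279 315 0.0668 54.59
```

Request:
servo_tool([
  {"tx": 0.1,"ty": -0.1,"tz": 0,"yaw": 0.5,"claw": 0},
  {"tx": 0,"ty": 0,"tz": 0,"yaw": 0,"claw": 0},
  {"tx": 0,"ty": 0,"tz": 0.6,"yaw": 0,"claw": 0},
  {"tx": 0,"ty": 0,"tz": 0.8,"yaw": 0,"claw": 0},
  {"tx": 0,"ty": 0,"tz": 1,"yaw": 0,"claw": 0},
  {"tx": 0,"ty": 0,"tz": 1.5,"yaw": 0,"claw": 0},
  {"tx": 0,"ty": 0,"tz": 3,"yaw": 0,"claw": 0},
  {"tx": 0,"ty": 0,"tz": 4,"yaw": 0,"claw": 0},
  {"tx": 0,"ty": 0,"tz": 4,"yaw": 0,"claw": 0},
  {"tx": 2,"ty": 3,"tz": 2,"yaw": 0,"claw": 0},
  {"tx": 2,"ty": 3,"tz": 0,"yaw": 0,"claw": 0},
  {"tx": 2,"ty": 2,"tz": 0,"yaw": 0,"claw": 0},
  {"tx": 0,"ty": 0,"tz": 0,"yaw": 0,"claw": 0},
  {"tx": 0,"ty": 0,"tz": 0,"yaw": 0,"claw": 0},
])

```text
time_s: 15.5
position: [0.5504, 0.2031, 0.2298]
tool_rot: [[-0.676, 0.736, -0.001], [0.736, 0.676, -0.0], [0.0, -0.001, -1.0]]
ft_force: [0.2, -0.7, -0.1]
grip_width: 0.0002
gripper_force: 0.0
```

```bash
python3 - <<'E'
from h import *
m=env.camera_model("wrist");im,d=env.get_image("wrist")
cv2.imwrite("pics/chk3.png",cv2.resize(im,(784,588),interpolation=cv2.INTER_CUBIC)[...,::-1])
h=cv2.cvtColor(im,cv2.COLOR_RGB2HSV);M=cv2.inRange(h,(60,80,20),(95,255,255))
k,l,s,ce=cv2.connectedComponentsWithStats(M)
for i in range(1,k):
    if s[i,4]>200:
        p=onz(m,[ce[i]],.068)[0];q=p-[.586,.212,0];print(s[i],p.round(4),np.hypot(*q[:2]),np.degrees(np.arctan2(q[1],q[0]))%360-166.55)
print(env.observe()["position"],env.observe()["ft_force"])
E
```

```text
[ 114  194   74   48 1904] [0.4905 0.1182 0.068 ] 0.13383508022335508 57.92686060213629
[0.55014976 0.20268614 0.23006313] [-0.56929366  0.31080314  0.72606887]
```

View pics/chk3.png

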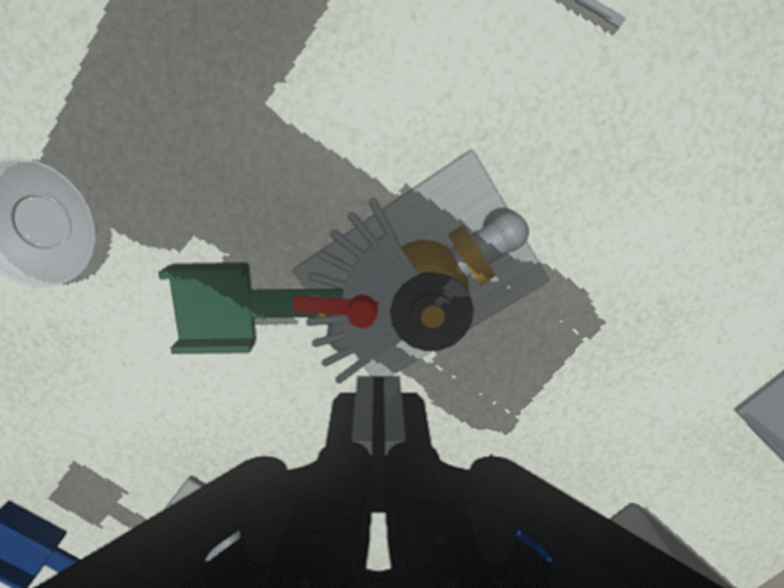

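The yellow blade at (322,314) lies just past the flag and before the four remaining teeth, which is notch 5. The pocket angle of about 57° agrees. I'll check both levers' heights by depth and hand in.

```bash
python3 - <<'E'
from h import *
def hgt(n,hsv,lo):
    m=env.camera_model(n);im,d=env.get_image(n);h=cv2.cvtColor(im,cv2.COLOR_RGB2HSV);M=cv2.inRange(h,*hsv)
    if lo: M[:lo]=0
    k,l,s,ce=cv2.connectedComponentsWithStats(M);i=1+np.argmax(s[1:,4]);ys,xs=np.nonzero(l==i)
    o,r=ray(m,np.c_[xs,ys]);p=o+r*d[ys,xs][:,None];print(n,s[i],p[:,:2].mean(0).round(3),np.percentile(p[:,2],[10,30,50,70]).round(4))
    return p
hgt("wrist",((60,80,20),(95,255,255)),0)
hgt("top",((100,120,40),(125,255,255)),200)
E
```

```text
wrist [ 115  194   75   48 1883] [0.491 0.118] [0.0644 0.0649 0.0653 0.0656]
top [318 218  19  30 335] [ 0.502 -0.128] [0.06   0.0638 0.0656 0.0678]
```

Both levers are fully up, with their pocket floors at about 66 mm.

```bash
python3 -c "
from rig import env
print(env.close_job())"
```

```text
the job is handed in; nothing more can be done
None
```

The job is handed in: the blue valve was closed first, then the green valve was opened to notch 5 (56.25°), the nearest to its red flag at about 52°, and both levers are up and locked.

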